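# Turn over a wood-stain sample board and put it on display

## Task

The wood-stain sample board lies face down on the shop counter. Push it up against the bent-steel stop until it stands on edge leaning there, tip it over so that it lies with its stained strips up, and slide it fully home in the empty bay of the display frame. Do not shove the paint tins or the spray can about.

Things in the scene. Friction and masses are not known exactly. Their poses are not given: they have to be found in the camera images.
- board_centre (a point): centre of the loose plywood sample board, 120 x 120 x 10 mm, 0.12 kg, too wide to grasp flat. x, y along its edges; z out of its plain back (short dark slot); its face, three stained wood strips, looks along -z. It starts flat, back up (centre 5 mm above the counter), 90 to 115 mm in front of the stop's foot, turned up to 20 degrees to it. On the smooth counter it follows fingertips pressed on its middle at 10 N.
- stop: fixed stop of bent polished, slippery steel, 180 mm wide along its y. Origin on the counter, mid foot line (edge nearest the robot); +x runs from foot to back. A smooth apron rises from the foot at 55 degrees to 40 mm height, then at 72 degrees to 65 mm, 36 mm behind the foot; there an upright back, 4 mm thick, rises on to 82 mm. The 3 mm base plate ends 91 mm behind the foot.
- stop_top (a point): middle of the top edge of the stop's upright back. A board pushed squarely from its near edge towards the stop's +x climbs apron and back; with its lower edge at the foot it leans on this edge at about 66 degrees and stays, its top some 28 mm free above it, so it can be pulled over towards the robot from behind.
- frame: fixed floorless display frame, smooth aluminium rims 12 mm high, 8 mm wide. Origin on the counter at the centre of the board's place in the empty bay, which is open to -y: side rims' inner faces at x = +-68 mm from y = -40 to 60 mm, flared outward to y = -68 mm; end rim's inner face at y = 60 mm. Beyond it, to y = 196 mm, a second bay holds its own fixed board, 10 mm high.
- tin_large: bystander: closed paint tin, 100 mm across, 118 mm high, origin at the centre of its underside
- tin_small: bystander: closed paint tin, 72 mm across, 75 mm high, origin at the centre of its underside
- spray: bystander: spray can, 65 mm across, 190 mm high, origin at the centre of its underside
There are look-alikes about, which are no part of the job. What is shaped like the part that bears board_centre but turquoise or yellow is not meant.

How it is judged:
By the outcome, as a careful person would: the job done as asked, in the order asked, and still so for the second after the job is handed in, with the robot touching nothing.
It also fails if it takes over 72 s, if anything falls off the work surface, if the arm or the gripper's body presses on something with over 40 N, if the wrist force passes 120 N, or if a joint passes its speed limit or range.

## Robot

A 6-joint arm with a two-finger parallel gripper is mounted at the origin on the work surface. World frame = base frame: x ahead of the robot, y to its left, z up, the work surface at z = 0. Lengths are in m, angles in rad, forces in N, time in s.
With the tool pointing down it reaches from about 0.325 to 0.85 m from the base axis. Payload 4.4 kg.
Tool frame: the origin (TCP) lies midway between the tips of the shut fingers; the grasp point (between the pads) lies 19 mm behind it; z points along the fingers, y is the line along which they close (so a half turn about z gives the same grasp; the last joint's range is limited). The gripper opens to 94 mm and grips with 3 to 60 N. Pads are 16 mm wide; open, the fingers measure 119 mm over their backs; the gripper's body (75 mm by 177 mm) begins 78 mm behind the grasp point.
Start: joints at [1.147, 0.207, 1.542, -0, 1.393, -0.15], TCP at [0.155, 0.554, 0.205] pointing down, gripper open.
Joint ranges: [-2.73, 2.73], [-0.86, 2.22], [0.23, 2.46], [-1.11, 4.25], [0.08, 2.63], [-2.82, 2.82]. Speed limits (rad/s): [2.79, 2.79, 3.14, 3.14, 3.14, 3.14].

## Interface

Orientations are given as a rotation vector (axis times angle).
In Python, from workcell import monitor, optics, order gives the robot as it stands. The module is installed in compiled form; this text tells all that it offers.
- The arm moves only by the tool drive_tool, never from a script. Its argument "deltas" is a list of rows, each a list of 7 numbers: the turn, a rotation vector about the tool's x, y, z in units of 8 degrees (1.0 is 8 degrees), then the shift along the tool's x, y, z in units of 40 mm (1.0 is 40 mm), then the opening, from 0 (shut) to 1 (fully open). In form: [[rx, ry, rz, dx, dy, dz, fingers], ...]. A call has exactly 8 rows; each row is the pose to reach, as a shift and turn from the pose commanded when the call began, along the tool's axes at that moment; what a row does not reach only later rows make up. A row lasts 1/10 s, in which the tool goes at most 50 mm and 8.59 degrees, less where a joint would pass 70% of its speed; a pose out of reach is approached as far as the arm can. A call with a gripper value outside its range is refused whole. The fingers move at their own pace and stop on an object; "newtons" is the grip in N (left out, the last holds). Time passes only in rows, so rows that repeat a pose let the fingers close, or fill a call up. It gives the time, the measured TCP pose, the force, the opening and the grip force at its end, in the units of the state.
- monitor.state(): the state, without advancing time (a new reading comes with each control period).
- optics.grab_frame(name): name is "scene" or "top"; returns a dict with "color" (420x560x3 uint8, blue, green, red), "z_map" (420x560 float32, m along the optical axis (not along the pixel's ray), 0 where there is no reading), "vertical_fov" (degrees; the focal length in pixels is half the picture's height over the tangent of half this angle, whatever the lens; pixels are square), "cx", "cy" (the principal point, pixels), "T" (4x4, takes a point from camera to world coordinates). Camera axes: x right, y up, looking along -z (the intrinsics and any distortion apply to the point x, -y, -z); pixel columns grow to the right and rows downward; lengths in m; the calibration is good to about 2 mm. A picture is of the moment at which its call begins.
- order.job_done(): hands the job in; it is judged then, once.
The state is a dict: "clock": time; "joint_positions": joint angles; "joint_velocities": joint speeds; "joint_efforts": joint torques, N m; "tcp_pos": TCP position; "ee_rot": TCP orientation; "wrist_force": force on the tool from outside, world axes, zero at the start; "ft_torque": the same for the moment, N m; "finger_gap": opening from 0.0 (shut) to 1.0 (fully open); "finger_force": force on a finger pad.
Only numpy, scipy, OpenCV 4.12 (cv2) and the standard library are available. Lean on these libraries where they do the work, as an engineer would, in place of code of your own. Each camera call takes 0.05 s, during which the arm holds its last target. There are 200 camera calls.

## Working session

There is one attempt and no reset: what is moved stays moved. The work goes in short steps, Python scripts to look and compute and a tool call to move; the robot and the scene stay as the last step left them, time stands still between calls to the robot, and variables do not carry over. Pictures are saved under pics/ and viewed, at most 10 in all, crops included, and the job is handed in when it is done.

Besides the shell and the picture viewer there is one more tool, called after "Emit:" as name(argument=value, ...), one argument or row to a line, values as JSON. drive_tool: Moves the arm, as the interface text tells. Its arguments: {"type":"object","properties":{"deltas":{"type":"array","items":{"type":"array","items":{"type":"number"}}},"newtons":{"type":"number"}},"required":["deltas"]}

```bash
mkdir -p pics; cat > h.py <<'E'
import numpy as np, cv2
from workcell import monitor, optics, order
from scipy.spatial.transform import Rotation as R
def grab(n):
    f=optics.grab_frame(n); return f
def cloud(f):
    z=f["z_map"]; h,w=z.shape; fl=h/2/np.tan(np.radians(f["vertical_fov"])/2)
    v,u=np.mgrid[:h,:w]
    p=np.stack([(u-f["cx"])/fl*z,-(v-f["cy"])/fl*z,-z],-1)
    T=f["T"]; return p@T[:3,:3].T+T[:3,3]
E
python3 - <<'E'
from h import *
print(monitor.state())
a=[]
for n in ("scene","top"):
    f=grab(n); np.savez("%s.npz"%n,**f); cv2.imwrite("pics/%s0.png"%n,f["color"])
    print(n,[ (k,f[k]) for k in f if k not in("color","z_map")], (f["z_map"]>0).mean())
E
```

```text
{'clock': 0.0, 'joint_positions': array([ 1.14750368e+00,  2.07421045e-01,  1.54292587e+00, -1.60055497e-05,
        1.39350508e+00, -1.50485956e-01]), 'joint_velocities': array([-6.45887042e-04,  8.45070351e-04, -6.54404120e-05,  1.47155273e-04,
        8.17625014e-04, -9.54005090e-04]), 'joint_efforts': array([ 1.06484822e-03, -3.70884955e+01, -2.81414294e+01,  6.98476844e-02,
        3.62242630e-02, -1.49750422e-04]), 'tcp_pos': array([0.15460079, 0.55299432, 0.20430355]), 'ee_rot': array([-0.42710659, -3.11179226,  0.00341024]), 'wrist_force': array([ 0.0838391 , -0.13451341,  0.17140455]), 'ft_torque': array([ 0.00566963, -0.00918312, -0.01763016]), 'finger_force': 0.0, 'finger_gap': 1.0016880654547335}
scene [('vertical_fov', 57.67990555590058), ('cx', 279.4106519550298), ('cy', 210.79807268684715), ('T', array([[-0.36922836, -0.77074182,  0.51925666,  0.9957978 ],
       [ 0.9292563 , -0.2987501 ,  0.21732718,  0.02341799],
       [-0.01237517,  0.56276588,  0.8265237 ,  0.84824236],
       [ 0.        ,  0.        ,  0.        ,  1.        ]]))] 0.9961309523809524
top [('vertical_fov', 56.940946813031836), ('cx', 270.67708067096083), ('cy', 206.47549040987755), ('T', array([[-0.11163286,  0.97223625, -0.20565696,  0.34371414],
       [-0.99374629, -0.10974343,  0.02060813, -0.15808634],
       [-0.00253353,  0.20667138,  0.97840713,  0.99998547],
       [ 0.        ,  0.        ,  0.        ,  1.        ]]))] 0.9958503401360544
```

View pics/scene0.png

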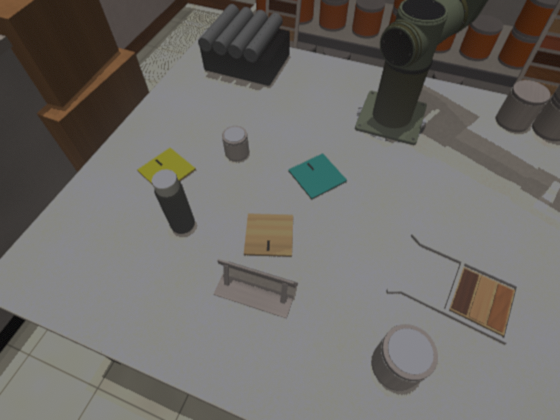

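View pics/top0.png

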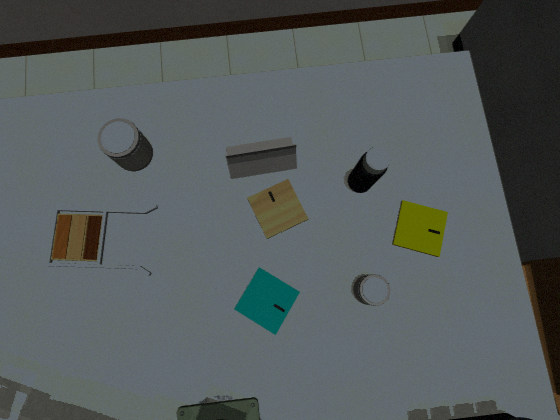

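Scene view: the wooden board is at (270,235), the stop at (257,285), the frame at right (450,290), and the spray, tins and teal/yellow decoys stand around. Top view: board (278,208), stop (262,158), frame's empty bay (130,238), opening right towards the stop side; filled bay (78,236).

```bash
cat > m.py <<'E'
from h import *
fs={n:dict(np.load(n+".npz")) for n in("scene","top")}
def rect(P,m,n):
    k=cv2.findContours(m.astype(np.uint8),cv2.RETR_EXTERNAL,cv2.CHAIN_APPROX_NONE)[0]
    c=max(k,key=cv2.contourArea)[:,0]
    q=P[c[:,1],c[:,0]]
    r=cv2.minAreaRect((q[:,:2]*1000).astype(np.float32)); return r,np.median(q[:,2])*1000
for n,f in fs.items():
    P=cloud(f); hsv=cv2.cvtColor(f["color"],cv2.COLOR_BGR2HSV); z=P[...,2]
    x,y=P[...,0],P[...,1]
    print(n,"counter z pts",[np.round(P[v,u],4) for u,v in ([(330,240),(200,120),(450,230)] if n=="scene" else [(330,240),(200,200),(180,300)])])
    wood=(hsv[...,0]>8)&(hsv[...,0]<25)&(hsv[...,1]>70)&(hsv[...,2]>60)
    win=np.zeros_like(wood)
    if n=="scene": win[200:265,235:305]=1
    else: win[170:245,240:315]=1
    m=cv2.morphologyEx((wood&win).astype(np.uint8),cv2.MORPH_CLOSE,np.ones((7,7)))
    print(" board",rect(P,m,n))
    bl=(hsv[...,2]<60)&cv2.erode(m,np.ones((5,5))).astype(bool)
    print(" slot",np.round(P[bl].mean(0),4),bl.sum())
    # blobs by height
    h=((z>0.012)&(x>0.2)&(x<0.95)&(abs(y)<0.75)).astype(np.uint8)
    nl,L,S,C=cv2.connectedComponentsWithStats(h)
    for i in range(1,nl):
        if S[i,4]<60: continue
        q=P[L==i]; zt=np.percentile(q[:,2],98); t=q[q[:,2]>zt-.012]
        (cx,cy),rad=cv2.minEnclosingCircle((t[:,:2]*1000).astype(np.float32))
        print("  blob px",C[i].round(),S[i,4],"zmax",round(zt,4),"topcentre",round(cx),round(cy),"r",round(rad), "bbox",q.min(0).round(3),q.max(0).round(3))
E
python3 m.py
```

```text
scene counter z pts [array([ 0.5006, -0.0458,  0.001 ]), array([ 0.2287, -0.5673,  0.0026]), array([0.3603, 0.2335, 0.0013])]
 board (((544.9802856445312, -196.34864807128906), (120.23770904541016, 117.48715209960938), 19.118587493896484), np.float64(10.958557361672616))
 slot [ 0.5768 -0.1849  0.0117] 9
  blob px [235. 142.] 740 zmax 0.0807 topcentre 312 -395 r 37 bbox [ 0.275 -0.432  0.012] [ 0.352 -0.36   0.082]
  blob px [171. 193.] 2062 zmax 0.1927 topcentre 594 -421 r 29 bbox [ 0.388 -0.633  0.012] [ 0.627 -0.389  0.194]
  blob px [316. 174.] 584 zmax 0.0155 topcentre 318 -147 r 76 bbox [ 0.242 -0.223  0.012] [ 0.384 -0.07   0.017]
  blob px [274. 230.] 214 zmax 0.015 topcentre 538 -190 r 58 bbox [ 0.496 -0.246  0.012] [ 0.56  -0.133  0.015]
  blob px [261. 243.] 146 zmax 0.0154 topcentre 582 -204 r 36 bbox [ 0.55  -0.228  0.012] [ 0.615 -0.177  0.016]
  blob px [474. 293.] 907 zmax 0.0162 topcentre 510 262 r 154 bbox [0.409 0.143 0.012] [0.612 0.402 0.018]
  blob px [257. 276.] 605 zmax 0.0854 topcentre 682 -170 r 90 bbox [ 0.647 -0.26   0.012] [ 0.707 -0.08   0.087]
  blob px
[... 577 characters left out ...]
 -0.158  0.012] [0.792 0.222 1.   ]
  blob px [261. 159.] 1442 zmax 0.084 topcentre 525 -175 r 182 bbox [ 0.344 -0.259  0.012] [ 0.69  -0.079  1.   ]
  blob px [369. 169.] 1221 zmax 0.1929 topcentre 479 -299 r 196 bbox [ 0.344 -0.451  0.012] [ 0.624 -0.158  1.   ]
  blob px [100. 220.] 146 zmax 0.0168 topcentre 473 76 r 268 bbox [ 0.344 -0.158  0.012] [0.602 0.31  1.   ]
  blob px [103. 263.] 100 zmax 1.0 topcentre 344 -158 r 0 bbox [ 0.344 -0.158  0.012] [0.488 0.284 1.   ]
  blob px [ 77. 265.] 68 zmax 0.017 topcentre 404 98 r 263 bbox [ 0.344 -0.158  0.012] [0.464 0.354 1.   ]
  blob px [371. 290.] 925 zmax 0.0803 topcentre 329 -294 r 137 bbox [ 0.279 -0.431  0.012] [ 0.351 -0.158  1.   ]
```

```bash
cat > m2.py <<'E'
from h import *
fs={n:dict(np.load(n+".npz")) for n in("scene","top")}
for n,f in fs.items():
    P=cloud(f)
    ok=f["z_map"]>0; Q=P[ok]; Q=Q[Q[:,2]<.5]
    s=Q[(Q[:,0]>.59)&(Q[:,0]<.75)&(Q[:,1]>-.28)&(Q[:,1]<-.06)]
    t=s[s[:,2]>.078]
    r=cv2.minAreaRect((t[:,:2]*1000).astype(np.float32)); print(n,"stop top",r,len(t), "line",cv2.fitLine((t[:,:2]*1000).astype(np.float32),cv2.DIST_HUBER,0,.01,.01).ravel())
    a=s[(s[:,2]>.012)&(s[:,2]<.038)]
    for lo,hi in((-.25,-.2),(-.2,-.14),(-.14,-.09)):
        b=a[(a[:,1]>lo)&(a[:,1]<hi)]
        if len(b)>10:
            p=np.polyfit(b[:,2],b[:,0],1); print("  apron foot x at y",b[:,1].mean().round(3),p[1].round(4),"angle",np.degrees(np.arctan(1/p[0])).round(1),len(b))
    fr=Q[(Q[:,0]>.38)&(Q[:,0]<.65)&(Q[:,1]>.08)&(Q[:,1]<.45)&(Q[:,2]>.009)]
    l=[]
    for nm,sel in (("left(x+)",(fr[:,0]>.56)&(fr[:,1]>.19)),("right(x-)",(fr[:,0]<.47)&(fr[:,1]>.19)&(fr[:,1]<.38))):
        b=fr[sel]
        print(" ",nm,len(b),cv2.fitLine((b[:,:2]*1000).astype(np.float32),cv2.DIST_HUBER,0,.01,.01).ravel() if len(b) else "",b.min(0).round(3),b.max(0).round(3))
    I=cv2.resize(f["color"],None,fx=1,fy=1)
    c=I[170:280,40:170] if n=="top" else I[220:340,380:530]
    cv2.imwrite(f"pics/fr_{n}.png",cv2.resize(cv2.convertScaleAbs(c,alpha=1.8),None,fx=4,fy=4,interpolation=cv2.INTER_CUBIC))
    uv={"top":[(105,211),(105,264),(155,208),(148,212),(142,265),(151,274),(57,210),(51,262)],"scene":[(459,262),(440,312),(413,237),(425,245),(388,291),(401,293),(516,291),(503,335)]}[n]
    # cast onto z=12mm plane
    h,w=f["z_map"].shape; fl=h/2/np.tan(np.radians(f["vertical_fov"])/2)
    for u,v in uv:
        d=f["T"][:3,:3]@np.array([(u-f["cx"])/fl,-(v-f["cy"])/fl,-1]); o=f["T"][:3,3]; print("   ",(u,v),(o+d*(.012-o[2])/d[2]).round(4)[:2],P[v,u].round(4))
E
python3 m2.py
```

```text
scene stop top ((682.303955078125, -169.78085327148438), (6.591139316558838, 179.18125915527344), 2.7419698238372803) 212 line [ 5.4432493e-02 -9.9851745e-01  6.8289240e+02 -1.6993629e+02]
  apron foot x at y -0.227 0.5594 angle 11.9 88
  apron foot x at y -0.183 0.5892 angle 59.4 31
  apron foot x at y -0.099 0.7015 angle -75.3 38
  left(x+) 1058 [ 1.7066322e-02 -9.9985439e-01  5.8136029e+02  3.0038235e+02] [0.56  0.191 0.009] [0.613 0.387 0.017]
  right(x-) 413 [1.4456703e-01 9.8949498e-01 4.5124164e+02 2.8729388e+02] [0.43  0.19  0.009] [0.47  0.379 0.016]
    (459, 262) [0.4527 0.2633] [0.4503 0.2643 0.0083]
    (440, 312) [0.595  0.2393] [0.5907 0.2416 0.0029]
    (413, 237) [0.423  0.1472] [0.4189 0.1481 0.0061]
    (425, 245) [0.4352 0.1792] [0.4349 0.1792 0.0116]
    (388, 291) [0.5882 0.1205] [0.5883 0.1205 0.0122]
    (401, 293) [0.5821 0.1494] [0.5776 0.1507 0.0028]
    (516, 291) [0.4812 0.3939] [0.4834 0.3922 0.0157]
    (503, 335) [0.5973 0.3727] [0.5945 0.3751 0.0062]
top stop top ((684.141357421875, -167.1563720703125), (6.35188627243042, 177.69949340820312), 3.074010
[... 208 characters left out ...]
0.6432 angle 55.2 185
  left(x+) 681 [ 1.8784685e-02 -9.9982357e-01  5.8147046e+02  3.0248108e+02] [0.56  0.191 0.009] [0.613 0.388 0.02 ]
  right(x-) 292 [1.4497823e-01 9.8943484e-01 4.5127335e+02 2.8537878e+02] [0.434 0.19  0.009] [0.47  0.38  0.018]
    (105, 211) [0.5878 0.2512] [0.5881 0.2516 0.011 ]
    (105, 264) [0.4505 0.2544] [ 4.519e-01  2.595e-01 -2.000e-04]
    (155, 208) [0.5812 0.1213] [0.5816 0.1218 0.0102]
    (148, 212) [0.5726 0.1399] [0.5748 0.1428 0.0024]
    (142, 265) [0.4376 0.1614] [ 0.4388  0.1655 -0.0009]
    (151, 274) [0.4126 0.1398] [ 0.4135  0.1438 -0.0012]
    (57, 210) [0.6045 0.3756] [0.6037 0.3739 0.015 ]
    (51, 262) [0.4709 0.3904] [0.4722 0.3962 0.0017]
```

View pics/fr_top.png

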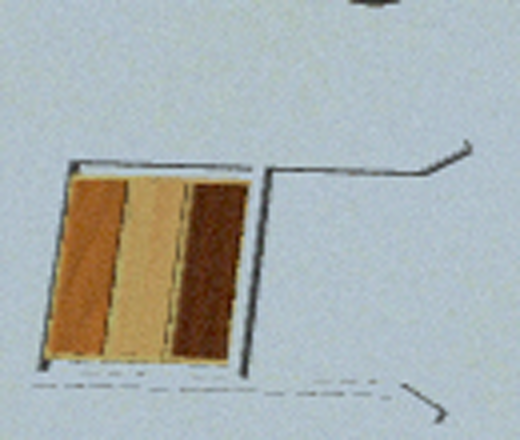

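```bash
cat > m3.py <<'E'
from h import *
fs={n:dict(np.load(n+".npz")) for n in("scene","top")}
H=np.zeros((2,260,400))  # 1mm grid x .38-.64, y .08-.48
for i,(n,f) in enumerate(fs.items()):
    P=cloud(f); hsv=cv2.cvtColor(f["color"],cv2.COLOR_BGR2HSV)
    reg=(P[...,0]>.4)&(P[...,0]<.65)&(P[...,1]>.2)&(P[...,1]<.42)&(f["z_map"]>0)
    m=(reg&(hsv[...,0]<25)&(hsv[...,1]>90)).astype(np.uint8)
    m=cv2.morphologyEx(m,cv2.MORPH_CLOSE,np.ones((5,5)))
    c=max(cv2.findContours(m,0,1)[0],key=cv2.contourArea)[:,0]
    q=P[c[:,1],c[:,0]]; print(n,"fixed board",cv2.minAreaRect((q[:,:2]*1000).astype(np.float32)))
    hl=(f["z_map"]>0)&(P[...,0]>.38)&(P[...,0]<.64)&(P[...,1]>.08)&(P[...,1]<.48)
    img=np.zeros((260,400,3),np.uint8)
    q=P[hl]; 
    for p,col in zip(q,f["color"][hl]):
        r=int((.64-p[0])*1000); k=int((.48-p[1])*1000)
        if p[2]>.0075: cv2.circle(img,(k,r),1,(0,int(min(255,p[2]*12000)),255 if p[2]>.011 else 80),-1)
    cv2.imwrite(f"pics/hm_{n}.png",cv2.resize(img,None,fx=1.9,fy=1.9))
a=[cv2.imread(f"pics/hm_{n}.png") for n in fs]
cv2.imwrite("pics/hm.png",cv2.resize(np.vstack(a),(450,600)))
E
python3 m3.py; rm -f pics/hm_*
```

```text
scene fixed board ((744.3516235351562, 222.31275939941406), (141.4461212158203, 625.4041137695312), 64.39991760253906)
top fixed board ((475.1057434082031, 107.68814086914062), (579.1246337890625, 127.33385467529297), 76.09395599365234)
```

View pics/hm.png

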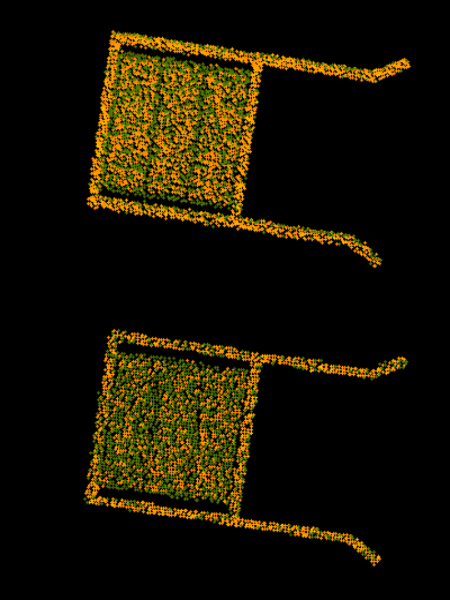

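Height map: the frame rims stand out clearly, with yaw about -8° and the bay open to the right. Fitting it numerically, and the stop plane too.

```bash
cat > m4.py <<'E'
from h import *
fs={n:dict(np.load(n+".npz")) for n in("scene","top")}
c=np.array([.52,.21]); yaw=np.radians(-8.3)
for n,f in fs.items():
    P=cloud(f); Q=P[(f["z_map"]>0)&(P[...,0]>.38)&(P[...,0]<.64)&(P[...,1]>.08)&(P[...,1]<.48)&(P[...,2]>.0075)]
    c0,y0=c.copy(),yaw
    for k in range(8):
        Rm=np.array([[np.cos(y0),-np.sin(y0)],[np.sin(y0),np.cos(y0)]]); L=(Q[:,:2]-c0)@Rm
        a=L[(abs(L[:,0]-72)<1e9)&(L[:,1]>-.035)&(L[:,1]<.19)]
        lp=a[abs(a[:,0]-.072)<(.02 if k<3 else .006)]; lm=a[abs(a[:,0]+.072)<(.02 if k<3 else .006)]
        e=L[(abs(L[:,0])<.06)&(abs(L[:,1]-.064)<(.02 if k==0 else .0055))] if k else L[(abs(L[:,0])<.06)&(L[:,1]<.1)]
        if k==0: ey=np.percentile(e[:,1],2)+.004
        else: ey=e[:,1].mean()
        s1,b1=np.polyfit(lp[:,1],lp[:,0],1); s2,b2=np.polyfit(lm[:,1],lm[:,0],1)
        d=np.array([(b1+b2)/2, ey-.064]); y0-= (s1+s2)/2; c0=c0+Rm@d
    print(n,"centre",c0.round(4),"yaw",np.degrees(y0).round(2),"half sep",((b1-b2)/2).round(4),"slopes",np.degrees([s1,s2]).round(2))
    # stop apron plane: select points in local stop frame
    t=np.radians(3.05); ux=np.array([np.cos(t),np.sin(t)]); uy=np.array([-np.sin(t),np.cos(t)])
    A=P[(f["z_map"]>0)]; l=(A[:,:2]-[.683,-.169]); lx=l@ux; ly=l@uy
    for lo,hi in((-.085,-.03),(-.03,.03),(.03,.085)):
        s=(ly>lo)&(ly<hi)&(lx>-.06)&(lx<.08)&(A[:,2]<.1)
        for za,zb in((.010,.036),(.044,.06),(.079,.1)):
            w=s&(A[:,2]>za)&(A[:,2]<zb); w&=lx<.01
            if w.sum()>8: print("   ",lo,za,"n",w.sum(),"lx med",np.median(lx[w]).round(4),"z med",np.median(A[w,2]).round(4))
E
python3 m4.py
```

```text
m4.py:13: RuntimeWarning: Mean of empty slice.
  else: ey=e[:,1].mean()
  ret = ret.dtype.type(ret / rcount)
Traceback (most recent call last):
  File "m4.py", line 14, in <module>
    s1,b1=np.polyfit(lp[:,1],lp[:,0],1); s2,b2=np.polyfit(lm[:,1],lm[:,0],1)
          ~~~~~~~~~~^^^^^^^^^^^^^^^^^^^
TypeError: expected non-empty vector for x
```

```bash
sed -i 's/c=np.array(\[.52,.21\])/c=np.array([.510,.198])/; s/ if k else L.*$//; s/(.02 if k==0 else .0055)/(.010 if k==0 else .0055)/; s/if k==0: ey=.*/ey=e[:,1].mean()/; /else: ey/d' m4.py; python3 m4.py
```

```text
scene centre [0.5092 0.198 ] yaw -8.51 half sep 0.0719 slopes [-0.03  0.02]
    -0.085 0.044 n 29 lx med 0.0072 z med 0.0526
    -0.085 0.079 n 58 lx med -0.0005 z med 0.0826
    -0.03 0.079 n 64 lx med -0.0006 z med 0.0831
    0.03 0.044 n 27 lx med 0.0076 z med 0.0519
    0.03 0.079 n 61 lx med -0.0002 z med 0.0827
top centre [0.5101 0.1986] yaw -8.42 half sep 0.0718 slopes [-0.01  0.01]
    -0.085 0.01 n 204 lx med -0.0206 z med 0.0234
    -0.085 0.044 n 84 lx med -0.0048 z med 0.052
    -0.085 0.079 n 43 lx med 0.001 z med 0.0825
    -0.03 0.01 n 215 lx med -0.0211 z med 0.023
    -0.03 0.044 n 95 lx med -0.0053 z med 0.0511
    -0.03 0.079 n 48 lx med 0.0005 z med 0.0823
    0.03 0.01 n 198 lx med -0.0207 z med 0.0237
    0.03 0.044 n 88 lx med -0.005 z med 0.0522
    0.03 0.079 n 42 lx med 0.0007 z med 0.0824
```

```bash
cat > k.py <<'E'
# go(target list) prints rows from commanded pose; did(row) books the last row sent
from h import *
import os
def load():
    if os.path.exists("cmd.npz"):
        d=np.load("cmd.npz"); return d["p"],R.from_matrix(d["R"])
    s=monitor.state(); return s["tcp_pos"],R.from_rotvec(s["ee_rot"])
def did(row):
    p,r=load(); row=np.array(row,float)
    p=p+r.apply(row[3:6]*.04); r=r*R.from_rotvec(np.radians(8)*row[:3]); np.savez("cmd.npz",p=p,R=r.as_matrix())
def orient(yaw,tilt=0): # tool y = world y turned by yaw; tilt>0 leans fingertips toward +x (about tool y)
    c,s=np.cos(np.radians(yaw)),np.sin(np.radians(yaw))
    return R.from_matrix(np.array([[-c,-s,0],[-s,c,0],[0,0,-1]]).T)*R.from_euler("y",-tilt,degrees=True)
def go(*ts):
    p,r=load()
    for x,y,z,yaw,*t in ts:
        q=orient(yaw,*t)
        d=r.inv().apply(np.array([x,y,z])-p)/.04; rv=(r.inv()*q).as_rotvec()/np.radians(8)
        print(np.round(np.r_[rv,d],2).tolist())
def st():
    s=monitor.state(); r=R.from_rotvec(s["ee_rot"]); y=r.apply([0,1,0]); p,_=load()
    print("t",round(s["clock"],2),"tcp",s["tcp_pos"].round(4),"cmd",p.round(4),"yaw",np.degrees(np.arctan2(-y[0],y[1])).round(2),"F",s["wrist_force"].round(1),"M",s["ft_torque"].round(2),"gap",round(s["finger_gap"],2))
E
python3 -c "
from k import *
st(); did([0]*6); go((.5455,-.1958,.2,19.1),(.5455,-.1958,.05,19.1))"
```

```text
t 0.1 tcp [0.1546 0.5531 0.2044] cmd [0.1546 0.5531 0.2044] yaw -15.63 F [-0.6 -0.5 -0.2] M [0.05 0.04 0.03] gap 1.0
[-0.01, -0.01, -4.34, -14.45, -15.4, 0.14]
[-0.01, -0.01, -4.34, -14.46, -15.39, 3.89]
```

Emit:
drive_tool(
  deltas=[
    [0,0,-4.34,-14.45,-15.4,0.14,0.6],
    [0,0,-4.34,-14.45,-15.4,0.14,0.6],
    [0,0,-4.34,-14.45,-15.4,0.14,0.6],
    [0,0,-4.34,-14.45,-15.4,0.14,0.6],
    [0,0,-4.34,-14.45,-15.4,0.14,0.6],
    [0,0,-4.34,-14.45,-15.4,0.14,0.6],
    [0,0,-4.34,-14.45,-15.4,0.14,0.6],
    [0,0,-4.34,-14.45,-15.4,0.14,0.6],
  ],
)

```text
clock: 0.9
tcp_pos: [0.3341, 0.2097, 0.2028]
ee_rot: [-0.522, 3.098, 0.0]
wrist_force: [0.9, 1.4, -0.5]
finger_gap: 0.602
finger_force: 0.0
```

```bash
cat >> k.py <<'E'
def sync():
    if os.path.exists("cmd.npz"): os.remove("cmd.npz")
E
python3 -c "
from k import *
sync(); st(); go((.5455,-.1958,.05,19.1))"
```

```text
t 0.9 tcp [0.3341 0.2097 0.2028] cmd [0.3341 0.2097 0.2028] yaw 19.13 F [ 0.9  1.4 -0.5] M [ 0.01 -0.03  0.03] gap 0.6
[0.0, 0.0, 0.0, -1.67, -11.31, 3.82]
```

Emit:
drive_tool(
  deltas=[
    [0,0,0,-1.67,-11.31,2.5,0.6],
    [0,0,0,-1.67,-11.31,2.5,0.6],
    [0,0,0,-1.67,-11.31,2.5,0.6],
    [0,0,0,-1.67,-11.31,2.5,0.6],
    [0,0,0,-1.67,-11.31,2.5,0.6],
    [0,0,0,-1.67,-11.31,2.5,0.6],
    [0,0,0,-1.67,-11.31,2.5,0.6],
    [0,0,0,-1.67,-11.31,2.5,0.6],
  ],
)

```text
clock: 1.7
tcp_pos: [0.5146, -0.137, 0.1167]
ee_rot: [0.52, -3.098, -0.001]
wrist_force: [1.2, -0.2, -0.2]
finger_gap: 0.601
finger_force: 0.0
```

Emit:
drive_tool(
  deltas=[
    [0,0,0,0,0,0,0.6],
    [0,0,0,0,0,0,0.6],
    [0,0,0,0,0,0,0.6],
    [0,0,0,0,0,0,0.6],
    [0,0,0,0,0,0,0.6],
    [0,0,0,0,0,0,0.6],
    [0,0,0,0,0,0,0.6],
    [0,0,0,0,0,0,0.6],
  ],
)

```text
clock: 2.5
tcp_pos: [0.5144, -0.1348, 0.1178]
ee_rot: [-0.522, 3.098, -0.0]
wrist_force: [-0.3, -0.1, 0.1]
finger_gap: 0.6
finger_force: 0.0
```

```bash
python3 -c "
from k import *
sync(); did([0]*6); st(); go((.5455,-.1958,.022,19.1),(.5455,-.1958,.011,19.1),(.5455,-.1958,.009,19.1))"
```

```text
t 2.5 tcp [ 0.5144 -0.1348  0.1178] cmd [ 0.5144 -0.1348  0.1178] yaw 19.12 F [-0.3 -0.1  0.1] M [ 0.01 -0.01  0.01] gap 0.6
[-0.0, 0.0, 0.0, -0.23, -1.69, 2.4]
[-0.0, 0.0, 0.0, -0.23, -1.69, 2.67]
[-0.0, 0.0, 0.0, -0.23, -1.69, 2.72]
```

Emit:
drive_tool(
  deltas=[
    [0,0,0,-0.23,-1.69,0.5,0.6],
    [0,0,0,-0.23,-1.69,1.5,0.6],
    [0,0,0,-0.23,-1.69,2.3,0.6],
    [0,0,0,-0.23,-1.69,2.55,0.6],
    [0,0,0,-0.23,-1.69,2.65,0.6],
    [0,0,0,-0.23,-1.69,2.7,0.6],
    [0,0,0,-0.23,-1.69,2.73,0.6],
    [0,0,0,-0.23,-1.69,2.73,0.6],
  ],
)

```text
clock: 3.3
tcp_pos: [0.5466, -0.1962, 0.0104]
ee_rot: [-0.521, 3.095, -0.003]
wrist_force: [-1.4, 1.3, 3.1]
finger_gap: 0.6
finger_force: 1.6
```

```bash
python3 -c "
from k import *
did([0, 0, 0, -0.23, -1.69, 2.73]); st(); go((.5455,-.1958,.0075,19.1),(.5455,-.171,.0075,3.05))"
```

```text
t 3.3 tcp [ 0.5466 -0.1962  0.0104] cmd [ 0.5453 -0.1957  0.0086] yaw 19.12 F [-1.4  1.3  3.1] M [0.25 0.21 0.01] gap 0.6
[-0.0, 0.0, 0.0, -0.0, -0.0, 0.03]
[-0.0, 0.0, 2.01, -0.21, 0.58, 0.03]
```

Emit:
drive_tool(
  deltas=[
    [0,0,0,0,0,0.05,0.6],
    [0,0,0,0,0,0.07,0.6],
    [0,0,0.3,-0.03,0.08,0.07,0.6],
    [0,0,0.7,-0.07,0.2,0.07,0.6],
    [0,0,1.1,-0.11,0.32,0.07,0.6],
    [0,0,1.5,-0.15,0.44,0.07,0.6],
    [0,0,1.85,-0.19,0.53,0.07,0.6],
    [0,0,2.01,-0.21,0.58,0.07,0.6],
  ],
)

```text
clock: 4.1
tcp_pos: [0.5498, -0.1753, 0.0104]
ee_rot: [-0.082, 3.132, -0.013]
wrist_force: [-1.7, -5.7, 10.6]
finger_gap: 0.599
finger_force: 5.5
```

```bash
cat >> k.py <<'E'
def board(save=None,zz=.010,box=(.35,.72,-.3,.1),n="top",smin=70):
    f=grab(n); P=cloud(f); hsv=cv2.cvtColor(f["color"],cv2.COLOR_BGR2HSV)
    x,y,z=P[...,0],P[...,1],P[...,2]
    m=((hsv[...,0]>3)&(hsv[...,0]<26)&(hsv[...,1]>smin)&(x>box[0])&(x<box[1])&(y>box[2])&(y<box[3])&(z<.14)&(f["z_map"]>0)).astype(np.uint8)
    m=cv2.morphologyEx(m,cv2.MORPH_CLOSE,np.ones((5,5)))
    c=max(cv2.findContours(m,0,1)[0],key=cv2.contourArea); hull=cv2.convexHull(c)
    h,w=z.shape; fl=h/2/np.tan(np.radians(f["vertical_fov"])/2); h2=hull[:,0].astype(float)
    d=np.stack([(h2[:,0]-f["cx"])/fl,-(h2[:,1]-f["cy"])/fl,-np.ones(len(h2))],-1)@f["T"][:3,:3].T; o=f["T"][:3,3]
    q=o+d*((zz-o[2])/d[:,2])[:,None]
    print(n,"board",cv2.minAreaRect((q[:,:2]*1000).astype(np.float32)),"z",np.percentile(z[m>0],[5,50,95]).round(4), "x",np.percentile(x[m>0],[1,99]).round(4))
    if save: cv2.imwrite("pics/"+save,cv2.convertScaleAbs(f["color"],alpha=1.6))
    return f,m
E
python3 -c "
from k import *
did([0, 0, 2.01, -0.21, 0.58, 0.07]); st(); board(); board(n='scene')"
```

```text
t 4.1 tcp [ 0.5498 -0.1753  0.0104] cmd [ 0.5456 -0.1711  0.0058] yaw 3.0 F [-1.7 -5.7 10.6] M [-0.92  0.37  0.1 ] gap 0.6
top board ((520.9310302734375, -217.97930908203125), (44.62127685546875, 49.79679870605469), 8.960859298706055) z [0.0078 0.011  0.1292] x [0.4972 0.5897]
scene board ((550.427734375, -177.9412078857422), (122.45226287841797, 118.12782287597656), 9.705867767333984) z [0.0089 0.0115 0.1264] x [0.4948 0.6163]
```

```bash
python3 -c "
from k import *
go((.5456,-.1711,.03,3.05),(.455,-.1755,.03,3.05),(.44,-.1755,.0025,3.05))"
```

```text
[-0.0, 0.0, -0.0, 0.0, -0.0, -0.6]
[-0.0, 0.0, -0.0, 2.27, 0.01, -0.6]
[-0.0, 0.0, -0.0, 2.64, 0.03, 0.08]
```

Emit:
drive_tool(
  deltas=[
    [0,0,0,0,0,-0.6,0.8],
    [0,0,0,0.5,0,-0.6,0.8],
    [0,0,0,1.6,0,-0.6,0.8],
    [0,0,0,2.64,0.03,-0.6,0.8],
    [0,0,0,2.64,0.03,-0.6,0.8],
    [0,0,0,2.64,0.03,-0.3,0.8],
    [0,0,0,2.64,0.03,0,0.8],
    [0,0,0,2.64,0.03,0.08,0.8],
  ],
)

```text
clock: 5.0
tcp_pos: [0.4404, -0.1754, 0.001]
ee_rot: [0.083, -3.14, -0.001]
wrist_force: [0.4, 0.4, -0.1]
finger_gap: 0.803
finger_force: 0.0
```

```bash
python3 -c "
from k import *
did([0, 0, 0, 2.64, 0.03, 0.08]); st(); board(n='scene',save='s2.png');board(); board(n='scene',smin=40)"
```

```text
t 5.0 tcp [ 0.4404 -0.1754  0.001 ] cmd [ 0.4401 -0.1755  0.0026] yaw 3.04 F [ 0.4  0.4 -0.1] M [ 0.06 -0.01 -0.03] gap 0.8
scene board ((550.5692138671875, -177.64230346679688), (122.00222778320312, 118.64163970947266), 9.565206527709961) z [0.0087 0.0115 0.0145] x [0.4218 0.6152]
top board ((583.3147583007812, -170.97567749023438), (56.52849197387695, 118.30337524414062), 9.59709358215332) z [0.0078 0.0107 0.0136] x [0.4237 0.617 ]
scene board ((549.8775634765625, -177.5941619873047), (125.79002380371094, 121.62203979492188), 9.394682884216309) z [0.0085 0.0115 0.0154] x [0.4212 0.6166]
```

View pics/s2.png

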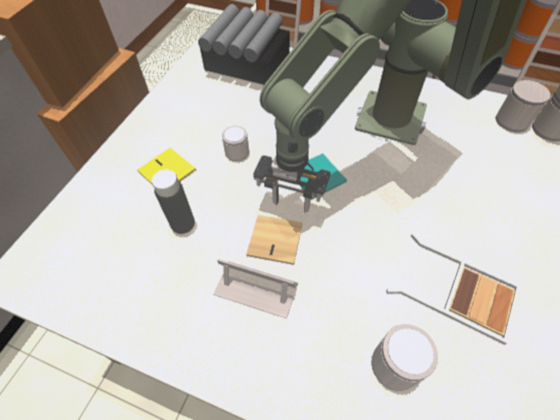

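The board turned only to 9.5° yaw; it's at (275,240), and the open fingers stand behind its near edge. The two-finger push will square it.

Emit:
drive_tool(
  deltas=[
    [0,0,0,-0.1,-0.2,-0.03,0.8],
    [0,0,0,-0.5,-0.2,-0.03,0.8],
    [0,0,0,-0.8,-0.2,-0.03,0.8],
    [0,0,0,-1.05,-0.2,-0.03,0.8],
    [0,0,0,-1.3,-0.2,-0.03,0.8],
    [0,0,0,-1.55,-0.2,-0.03,0.8],
    [0,0,0,-1.75,-0.2,-0.03,0.8],
    [0,0,0,-1.85,-0.2,-0.03,0.8],
  ],
)

```text
clock: 5.95
tcp_pos: [0.5152, -0.1798, 0.0036]
ee_rot: [-0.083, 3.14, -0.0]
wrist_force: [-0.8, 0.3, 1.2]
finger_gap: 0.797
finger_force: 0.6
```

```bash
python3 -c "
from k import *
did([0, 0, 0, -1.85, -.2, -0.03]); st(); board(n='scene')"
```

```text
t 5.95 tcp [ 0.5152 -0.1798  0.0036] cmd [ 0.5144 -0.1795  0.0038] yaw 3.04 F [-0.8  0.3  1.2] M [-0.    0.22  0.02] gap 0.8
scene board ((582.8599853515625, -181.59983825683594), (121.18502807617188, 119.75326538085938), 3.3298988342285156) z [0.0089 0.0113 0.0143] x [0.4958 0.6435]
```

Emit:
drive_tool(
  deltas=[
    [0,0,0,-0.1,0,0.05,0.8],
    [0,0,0,-0.35,0,0.05,0.8],
    [0,0,0,-0.65,0,0.05,0.8],
    [0,0,0,-0.95,0,0.05,0.8],
    [0,0,0,-1.25,0,0.05,0.8],
    [0,0,0,-1.5,0,0.05,0.8],
    [0,0,0,-1.75,0,0.05,0.8],
    [0,0,0,-1.9,0,0.05,0.8],
  ],
)

```text
clock: 6.8
tcp_pos: [0.5923, -0.1759, 0.0021]
ee_rot: [-0.083, 3.138, -0.001]
wrist_force: [-0.7, 0.2, -0.8]
finger_gap: 0.798
finger_force: 0.5
```

```bash
python3 -c "
from k import *
did([0, 0, 0, -1.9, 0, 0.05]); st(); go((.6286,-.1737,.0018,3.05))
f,m=board(n='scene'); f['color'] ;board(n='top')"
```

```text
t 6.8 tcp [ 0.5923 -0.1759  0.0021] cmd [ 0.5903 -0.1755  0.0019] yaw 3.03 F [-0.7  0.2 -0.8] M [ 0.04  0.15 -0.01] gap 0.8
[-0.0, 0.0, -0.0, -0.96, -0.01, 0.0]
scene board ((628.4548950195312, -193.90719604492188), (48.54464340209961, 142.17819213867188), 2.9057302474975586) z [0.0236 0.0751 0.1198] x [0.5719 0.6868]
top board ((669.201416015625, -123.75846099853516), (25.249460220336914, 16.252267837524414), 3.3162894248962402) z [0.0198 0.0614 0.1164] x [0.5652 0.6577]
```

Emit:
drive_tool(
  deltas=[
    [0,0,0,-0.15,0,0,0.8],
    [0,0,0,-0.3,0,0,0.8],
    [0,0,0,-0.45,0,0,0.8],
    [0,0,0,-0.6,0,0,0.8],
    [0,0,0,-0.72,0,0,0.8],
    [0,0,0,-0.84,0,0,0.8],
    [0,0,0,-0.93,0,0,0.8],
    [0,0,0,-0.96,0,0,0.8],
  ],
)

```text
clock: 7.7
tcp_pos: [0.6282, -0.1737, 0.0014]
ee_rot: [0.083, -3.139, -0.0]
wrist_force: [-1.8, -0.6, 0.1]
finger_gap: 0.799
finger_force: 1.7
```

```bash
python3 -c "
from k import *
did([0, 0, 0, -.96, 0, 0]); st()
f,m=board(n='scene')
P=cloud(f)
a=f['color'][180:330,190:330]; b=grab('top')['color'][100:250,190:330]
cv2.imwrite('pics/s3.png',cv2.convertScaleAbs(cv2.resize(np.hstack([a,b]),None,fx=2.8,fy=2.8),alpha=1.6))"
```

```text
t 7.7 tcp [ 0.6282 -0.1737  0.0014] cmd [ 0.6287 -0.1735  0.0019] yaw 3.03 F [-1.8 -0.6  0.1] M [-0.03  0.67 -0.09] gap 0.8
scene board ((644.7205810546875, -197.94590759277344), (12.918808937072754, 146.12950134277344), 3.168245553970337) z [0.095  0.113  0.1323] x [0.6078 0.6933]
```

View pics/s3.png

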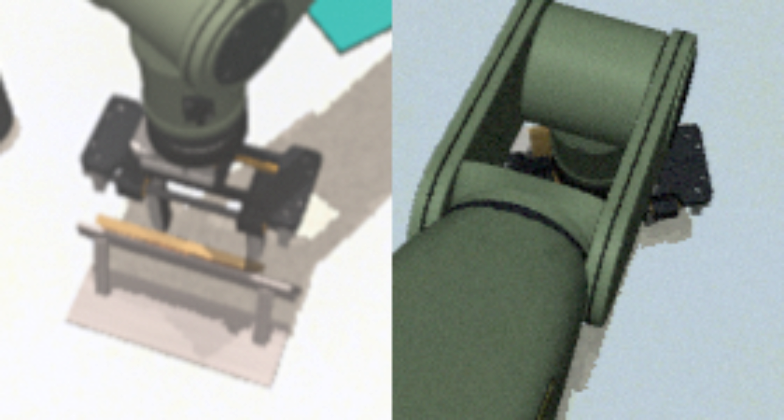

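Scene crop: the board stands leaning on the stop, top edge showing above the back (about (180,240)). Backing off to check it stays.

Emit:
drive_tool(
  deltas=[
    [0,0,0,0.05,0,0,0.8],
    [0,0,0,0.2,0,0,0.8],
    [0,0,0,0.6,0,0,0.8],
    [0,0,0,1.2,0,-0.5,0.8],
    [0,0,0,2.2,0,-1.5,0.8],
    [0,0,0,3.2,0,-2.7,0.8],
    [0,0,0,4,0,-4,0.8],
    [0,0,0,4,0,-4.2,0.8],
  ],
)

```text
clock: 8.6
tcp_pos: [0.4674, -0.1823, 0.172]
ee_rot: [-0.081, 3.138, -0.002]
wrist_force: [0.1, -0.5, 1.1]
finger_gap: 0.802
finger_force: 0.0
```

```bash
python3 -c "
from k import *
did([0, 0, 0, 4, 0, -4.2]); st()
u=np.array([np.cos(np.radians(3.05)),np.sin(np.radians(3.05))])
for n in('scene','top'):
    f=grab(n); P=cloud(f); hsv=cv2.cvtColor(f['color'],cv2.COLOR_BGR2HSV)
    l=P[...,:2]-[.6456,-.171]; lx=l@u; ly=l@[-u[1],u[0]]
    m=(f['z_map']>0)&(lx>-.04)&(lx<.07)&(abs(ly)<.1)&(P[...,2]>.014)&(P[...,2]<.14)&(hsv[...,1]>70)&(hsv[...,0]<28)
    q=np.c_[lx[m],ly[m],P[m][:,2]]; print(n,m.sum(),'ly',np.percentile(q[:,1],[1,99]).round(4),'zmax',np.percentile(q[:,2],[97,99]).round(4))
    for a in np.arange(.015,.13,.015):
        s=q[(q[:,2]>a)&(q[:,2]<a+.015)]
        if len(s)>5: print('  z',s[:,2].mean().round(4),'lx L/R',[np.median(t[:,0]).round(4) if len(t) else None for t in (s[s[:,1]>0],s[s[:,1]<=0])],len(s))
    cv2.imwrite('pics/s4_%s.png'%n,cv2.convertScaleAbs(f['color'],alpha=1.6))
"
```

```text
t 8.6 tcp [ 0.4674 -0.1823  0.172 ] cmd [ 0.4688 -0.1819  0.1698] yaw 2.97 F [ 0.1 -0.5  1.1] M [ 0.04 -0.02  0.04] gap 0.8
scene 219 ly [-0.0651  0.0519] zmax [0.1156 0.1162]
  z 0.0837 lx L/R [np.float64(0.0339), np.float64(0.0349)] 6
  z 0.1118 lx L/R [np.float64(0.0423), np.float64(0.0421)] 208
top 377 ly [-0.0655  0.0517] zmax [0.115  0.1156]
  z 0.0686 lx L/R [None, np.float64(0.02)] 32
  z 0.0835 lx L/R [None, np.float64(0.0263)] 64
  z 0.0978 lx L/R [np.float64(0.0339), np.float64(0.0327)] 108
  z 0.1113 lx L/R [np.float64(0.0416), np.float64(0.0398)] 168
```

```bash
python3 -c "
from k import *
u=np.array([np.cos(np.radians(3.05)),np.sin(np.radians(3.05))]);v=np.array([-u[1],u[0]])
w=lambda lx,ly,z:(*(np.array([.6456,-.171])+lx*u+ly*v),z,3.05)
go(w(.072,-.007,.165),w(.072,-.007,.094),w(.0,-.007,.094),w(-.03,-.007,.094))
sm=None"
```

```text
[-0.0, 0.0, -0.0, -6.23, -0.14, 0.12]
[-0.0, 0.0, -0.0, -6.23, -0.14, 1.9]
[-0.0, 0.0, -0.0, -4.43, -0.14, 1.9]
[-0.0, 0.0, -0.0, -3.68, -0.14, 1.9]
```

Emit:
drive_tool(
  deltas=[
    [0,0,0,-1,-0.14,0,0.8],
    [0,0,0,-2.2,-0.14,0,0.8],
    [0,0,0,-3.4,-0.14,0,0.8],
    [0,0,0,-4.6,-0.14,0,0.8],
    [0,0,0,-5.7,-0.14,0,0.8],
    [0,0,0,-6.23,-0.14,0.1,0.8],
    [0,0,0,-6.23,-0.14,0.1,0.8],
    [0,0,0,-6.23,-0.14,0.1,0.8],
  ],
)

```text
clock: 9.5
tcp_pos: [0.717, -0.1742, 0.1636]
ee_rot: [0.083, -3.138, -0.002]
wrist_force: [-0.1, 0.0, 0.0]
finger_gap: 0.798
finger_force: 0.0
```

Emit:
drive_tool(
  deltas=[
    [0,0,0,0,0,0.4,0.8],
    [0,0,0,0,0,0.9,0.8],
    [0,0,0,0,0,1.4,0.8],
    [0,0,0,0,0,1.7,0.8],
    [0,0,0,0,0,1.8,0.8],
    [0,0,0,0,0,1.8,0.8],
    [0,0,0,0,0,1.8,0.8],
    [0,0,0,0,0,1.8,0.8],
  ],
)

```text
clock: 10.3
tcp_pos: [0.7188, -0.175, 0.0953]
ee_rot: [-0.082, 3.138, -0.002]
wrist_force: [0.5, -0.1, -0.1]
finger_gap: 0.804
finger_force: 0.0
```

```bash
python3 -c "
from k import *
did([0, 0, 0, -6.23, -.14, .1]);did([0, 0, 0, 0, 0, 1.8]); st()"
```

```text
t 10.3 tcp [ 0.7188 -0.175   0.0953] cmd [ 0.718  -0.1743  0.0939] yaw 3.01 F [ 0.5 -0.1 -0.1] M [ 0.01 -0.04  0.05] gap 0.8
```

Emit:
drive_tool(
  deltas=[
    [0,0,0,0.25,0,0,0.8],
    [0,0,0,0.6,0,0,0.8],
    [0,0,0,1.05,0,0,0.8],
    [0,0,0,1.5,0,0,0.8],
    [0,0,0,1.9,0,0,0.8],
    [0,0,0,2.2,0,0,0.8],
    [0,0,0,2.2,0,0,0.8],
    [0,0,0,2.2,0,0,0.8],
  ],
)

```text
clock: 11.1
tcp_pos: [0.631, -0.1796, 0.0947]
ee_rot: [-0.082, 3.138, -0.001]
wrist_force: [0.2, 0.0, -0.0]
finger_gap: 0.802
finger_force: 0.0
```

```bash
python3 -c "
from k import *
did([0, 0, 0, 2.2, 0, 0]); st(); board(n='scene',save='s5.png')"
```

```text
t 11.1 tcp [ 0.631  -0.1796  0.0947] cmd [ 0.6301 -0.179   0.0939] yaw 3.0 F [ 0.2  0.  -0. ] M [ 0.01 -0.01  0.  ] gap 0.8
scene board ((571.008544921875, -182.2011260986328), (117.31234741210938, 118.68289947509766), 3.1020071506500244) z [0.0077 0.0111 0.2079] x [0.5289 0.6557]
```

View pics/s5.png

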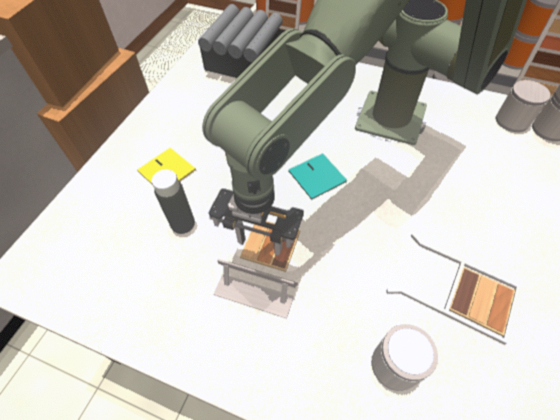

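The board lies flat with the stained strips up at (268,243), in front of the stop, tins and can untouched. Next: press on its middle and drag.

```bash
python3 -c "
from k import *
go((.571,-.182,.094,3.05),(.571,-.182,.014,3.05),(.571,-.182,.005,3.05))"
```

```text
[-0.0, 0.0, -0.0, 1.48, 0.0, -0.0]
[-0.0, 0.0, -0.0, 1.48, 0.0, 2.0]
[-0.0, 0.0, -0.0, 1.48, 0.0, 2.22]
```

Emit:
drive_tool(
  deltas=[
    [0,0,0,0.8,0,0,0.6],
    [0,0,0,1.48,0,0.3,0.6],
    [0,0,0,1.48,0,1,0.6],
    [0,0,0,1.48,0,1.6,0.6],
    [0,0,0,1.48,0,2,0.6],
    [0,0,0,1.48,0,2.1,0.6],
    [0,0,0,1.48,0,2.2,0.6],
    [0,0,0,1.48,0,2.22,0.6],
  ],
)

```text
clock: 11.95
tcp_pos: [0.5711, -0.1822, 0.0101]
ee_rot: [0.084, -3.137, -0.001]
wrist_force: [-14.1, 6.0, 33.8]
finger_gap: 0.598
finger_force: 17.0
```

```bash
python3 -c "
from k import *
did([0, 0, 0, 1.48, 0, 2.22]); st(); go((.571,-.182,.0045,3.05),(.4887,.0569,.0045,3.05),(.4887,.0569,.0045,-8.46))"
```

```text
t 11.95 tcp [ 0.5711 -0.1822  0.0101] cmd [ 0.571  -0.1821  0.0051] yaw 3.08 F [-14.1   6.   33.8] M [ 1.06  2.9  -0.08] gap 0.6
[-0.0, 0.0, -0.0, 0.0, 0.0, 0.01]
[-0.0, 0.0, -0.0, 1.74, 6.08, 0.01]
[-0.0, 0.0, 1.44, 1.74, 6.08, 0.01]
```

Emit:
drive_tool(
  deltas=[
    [0,0,0,0,0,-0.06,0.6],
    [0,0,0,0,0,-0.07,0.6],
    [0,0,0,0,0,-0.07,0.6],
    [0,0,0,0.02,0.05,-0.07,0.6],
    [0,0,0,0.05,0.15,-0.07,0.6],
    [0,0,0,0.08,0.28,-0.07,0.6],
    [0,0,0,0.12,0.42,-0.07,0.6],
    [0,0,0,0.16,0.56,-0.07,0.6],
  ],
)

```text
clock: 12.75
tcp_pos: [0.5675, -0.1628, 0.0104]
ee_rot: [-0.083, 3.133, -0.008]
wrist_force: [1.8, -2.7, 5.5]
finger_gap: 0.6
finger_force: 2.6
```

```bash
python3 -c "
from k import *
did([0, 0, 0, .16, .56, -.07]); st();  go((.4887,.0569,.0079,3.05),(.4887,.0569,.0079,-8.46)); board(n='scene')"
```

```text
t 12.75 tcp [ 0.5675 -0.1628  0.0104] cmd [ 0.5635 -0.1601  0.0078] yaw 3.03 F [ 1.8 -2.7  5.5] M [-0.44 -0.2   0.04] gap 0.6
[-0.0, 0.0, -0.0, 1.58, 5.52, -0.0]
[-0.0, 0.0, 1.44, 1.58, 5.52, -0.0]
scene board ((567.7867431640625, -163.60877990722656), (117.61199951171875, 118.30636596679688), 3.3697264194488525) z [0.0078 0.0112 0.1265] x [0.5134 0.6264]
```

Emit:
drive_tool(
  deltas=[
    [0,0,0,0.05,0.2,0.04,0.6],
    [0,0,0,0.15,0.5,0.05,0.6],
    [0,0,0.1,0.27,0.95,0.05,0.6],
    [0,0,0.25,0.4,1.4,0.05,0.6],
    [0,0,0.4,0.53,1.85,0.05,0.6],
    [0,0,0.55,0.66,2.3,0.05,0.6],
    [0,0,0.7,0.76,2.65,0.05,0.6],
    [0,0,0.75,0.8,2.8,0.05,0.6],
  ],
)

```text
clock: 13.6
tcp_pos: [0.5323, -0.0524, 0.0103]
ee_rot: [0.08, 3.128, -0.009]
wrist_force: [0.6, -5.9, 11.0]
finger_gap: 0.599
finger_force: 5.5
```

```bash
python3 -c "
from k import *
did([0, 0, .75, .8, 2.8, .05]); st();  go((.4887,.0569,.0058,-8.46)); board(n='scene')"
```

```text
t 13.6 tcp [ 0.5323 -0.0524  0.0103] cmd [ 0.5256 -0.0499  0.0058] yaw -2.92 F [ 0.6 -5.9 11. ] M [-0.84 -0.35 -0.06] gap 0.6
[-0.0, 0.0, 0.69, 1.06, 2.62, -0.0]
scene board ((534.3235473632812, -56.210609436035156), (122.21630859375, 117.84077453613281), 3.487640380859375) z [0.0076 0.0111 0.1257] x [0.4766 0.5949]
```

```bash
python3 -c "
from k import *
go((.480,.0445,.0055,-8.46))"
```

```text
[-0.0, 0.0, 0.69, 1.26, 2.3, 0.01]
```

Emit:
drive_tool(
  deltas=[
    [0,0,0.05,0.1,0.2,0.01,0.6],
    [0,0,0.15,0.25,0.5,0.01,0.6],
    [0,0,0.25,0.45,0.85,0.01,0.6],
    [0,0,0.35,0.65,1.2,0.01,0.6],
    [0,0,0.45,0.85,1.55,0.01,0.6],
    [0,0,0.55,1.05,1.9,0.01,0.6],
    [0,0,0.65,1.2,2.2,0.01,0.6],
    [0,0,0.69,1.26,2.3,0.01,0.6],
  ],
)

```text
clock: 14.45
tcp_pos: [0.4884, 0.0429, 0.0102]
ee_rot: [0.229, 3.117, -0.005]
wrist_force: [3.8, -5.5, 12.8]
finger_gap: 0.603
finger_force: 6.4
```

```bash
python3 -c "
from k import *
did([0, 0, .69, 1.26, 2.3, .01]); st(); board(n='scene'); go((.480,.0445,.05,-8.46))"
```

```text
t 14.45 tcp [0.4884 0.0429 0.0102] cmd [0.48   0.0445 0.0054] yaw -8.4 F [ 3.8 -5.5 12.8] M [-1.01 -0.61  0.03] gap 0.6
scene board ((494.8042907714844, 37.613807678222656), (118.11869812011719, 118.9789047241211), 1.636982798576355) z [0.0078 0.0111 0.0148] x [0.4408 0.5521]
[-0.0, 0.0, -0.0, -0.0, -0.0, -1.12]
```

```bash
python3 -c "
from k import *
print(monitor.state()['joint_positions'].round(2))
yr=np.radians(-8.46);ux=np.array([np.cos(yr),np.sin(yr)]);uy=np.array([-np.sin(yr),np.cos(yr)]);o=np.array([.5097,.1983])
A=o-.26*uy; print(A)
p,_=load(); did([0,0,0,.22,0,0])
for yw in (-98.46,81.54): go((*A,.08,yw))"
```

```text
[-0.09  0.28  1.91 -0.    0.93 -1.51]
[ 0.47144908 -0.05887089]
[0.0, 0.0, 11.25, -0.39, -2.59, -1.87]
[-0.0, 0.0, -11.25, -0.39, -2.59, -1.87]
```

Emit:
drive_tool(
  deltas=[
    [0,0,0,0.08,0,0,0.6],
    [0,0,0,0.16,0,0,0.6],
    [0,0,0,0.22,0,0,0.6],
    [0,0,0,0.22,0,-0.4,0.6],
    [0,0,0,0.22,0,-1.1,0.8],
    [0,0,0.8,-0.17,-0.8,-1.87,0.8],
    [0,0,1.8,-0.17,-1.8,-1.87,0.8],
    [0,0,2.8,-0.17,-2.59,-1.87,0.8],
  ],
)

```text
clock: 15.3
tcp_pos: [0.4742, -0.0612, 0.0824]
ee_rot: [0.843, 3.02, -0.001]
wrist_force: [0.6, 0.0, -1.1]
finger_gap: 0.799
finger_force: 0.0
```

```bash
cat >> k.py <<'E'
yr=np.radians(-8.46);UX=np.array([np.cos(yr),np.sin(yr)]);UY=np.array([-np.sin(yr),np.cos(yr)]);O=np.array([.5097,.1983])
def fr(x,y,z,yw=-98.46): return (*(O+x*UX+y*UY),z,yw)
def loc(p): d=np.array(p)-O; print("frame local",(d@UX).round(4),(d@UY).round(4))
E
python3 -c "
from k import *
sync(); did([0]*6); st(); board(n='scene'); board(n='top',save='t6.png'); go(fr(0,-.26,.08))"
```

```text
t 15.3 tcp [ 0.4742 -0.0612  0.0824] cmd [ 0.4742 -0.0612  0.0824] yaw -31.18 F [ 0.6  0.  -1.1] M [-0.    0.02  0.02] gap 0.8
scene board ((486.18426513671875, 39.5184211730957), (120.34244537353516, 117.72068786621094), 1.088462233543396) z [0.008  0.0111 0.0138] x [0.4283 0.5445]
top board ((457.53466796875, 51.18763732910156), (106.33097839355469, 93.5382308959961), 66.87036895751953) z [0.0069 0.0104 0.0134] x [0.4265 0.5113]
[0.03, 0.03, 8.41, 0.09, 0.01, 0.06]
```

Emit:
drive_tool(
  deltas=[
    [0,0,1,0.09,0,0.06,0.8],
    [0,0,2,0.09,0,0.06,0.8],
    [0,0,3,0.09,0,0.06,0.8],
    [0,0,4,0.09,0,0.06,0.8],
    [0,0,5,0.09,0,0.06,0.8],
    [0,0,6,0.09,0,0.4,0.8],
    [0,0,7.2,0.09,0,1,0.8],
    [0,0,8.41,0.09,0,1.5,0.8],
  ],
)

```text
clock: 16.2
tcp_pos: [0.4693, -0.0564, 0.0196]
ee_rot: [2.34, 2.095, 0.002]
wrist_force: [-0.5, 0.9, 0.5]
finger_gap: 0.801
finger_force: 0.0
```

```bash
python3 -c "
from k import *
did([0, 0, 8.41, .09, 0, 1.5]); st(); go(fr(0,-.26,.004),fr(0,-.15,.004),fr(0,-.07,.004))"
```

```text
t 16.2 tcp [ 0.4693 -0.0564  0.0196] cmd [ 0.4714 -0.0594  0.0224] yaw -96.3 F [-0.5  0.9  0.5] M [-0.02  0.1  -0.03] gap 0.8
[0.04, 0.01, 0.0, 0.01, -0.0, 0.46]
[0.04, 0.01, 0.0, 2.76, -0.0, 0.46]
[0.04, 0.01, 0.0, 4.76, -0.0, 0.45]
```

Emit:
drive_tool(
  deltas=[
    [0,0,0,0,0,0.2,0.8],
    [0,0,0,0,0,0.46,0.8],
    [0,0,0,0.1,0,0.46,0.8],
    [0,0,0,0.35,0,0.46,0.8],
    [0,0,0,0.65,0,0.46,0.8],
    [0,0,0,0.95,0,0.46,0.8],
    [0,0,0,1.2,0,0.46,0.8],
    [0,0,0,1.35,0,0.46,0.8],
  ],
)

```text
clock: 17.0
tcp_pos: [0.4745, -0.0025, 0.002]
ee_rot: [2.334, 2.101, 0.001]
wrist_force: [-0.9, -0.8, 1.2]
finger_gap: 0.799
finger_force: 0.7
```

```bash
python3 -c "
from k import *
did([0, 0, 0, 1.35, 0, .46]); st(); board(n='scene'); go(fr(0,-.15,.004),fr(0,-.07,.004))"
```

```text
t 17.0 tcp [ 0.4745 -0.0025  0.002 ] cmd [ 0.4795 -0.006   0.0039] yaw -96.01 F [-0.9 -0.8  1.2] M [-0.3   0.   -0.03] gap 0.8
scene board ((495.48309326171875, 55.862281799316406), (101.06217193603516, 120.0433349609375), 83.66191864013672) z [0.0078 0.0111 0.014 ] x [0.4376 0.5562]
[0.04, 0.01, 0.0, 1.41, -0.0, -0.0]
[0.04, 0.01, 0.0, 3.41, -0.0, -0.01]
```

```bash
python3 -c "
from k import *
sync(); did([0]*6); st(); loc([.4745,-.0025]); go(fr(0,-.195,.003),fr(0,-.15,.003),fr(0,-.105,.003))"
```

```text
t 17.05 tcp [ 0.4744 -0.002   0.0019] cmd [ 0.4744 -0.002   0.0019] yaw -96.01 F [ 1.  -0.2  0.5] M [-0.09  0.04  0.03] gap 0.8
frame local -0.0053 -0.2038
[0.01, -0.0, 0.31, 0.2, 0.14, -0.03]
[0.01, -0.0, 0.31, 1.32, 0.19, -0.03]
[0.01, -0.0, 0.31, 2.45, 0.24, -0.03]
```

Emit:
drive_tool(
  deltas=[
    [0,0,0.15,0.1,0.08,-0.03,0.8],
    [0,0,0.31,0.25,0.14,-0.03,0.8],
    [0,0,0.31,0.45,0.15,-0.03,0.8],
    [0,0,0.31,0.65,0.16,-0.03,0.8],
    [0,0,0.31,0.85,0.17,-0.03,0.8],
    [0,0,0.31,1.05,0.18,-0.03,0.8],
    [0,0,0.31,1.25,0.19,-0.03,0.8],
    [0,0,0.31,1.32,0.19,-0.03,0.8],
  ],
)

```text
clock: 17.85
tcp_pos: [0.4869, 0.0491, 0.0026]
ee_rot: [-2.38, -2.05, 0.0]
wrist_force: [-1.4, -0.4, -0.8]
finger_gap: 0.797
finger_force: 0.6
```

```bash
python3 -c "
from k import *
did([0, 0, .31,1.32,.19,-.03]); st(); loc(monitor.state()['tcp_pos'][:2]); board(n='scene',save='s7.png'); go(fr(0,-.105,.003),fr(0,-.069,.003))"
```

```text
t 17.85 tcp [0.4869 0.0491 0.0026] cmd [0.4875 0.0498 0.0032] yaw -98.52 F [-1.4 -0.4 -0.8] M [-0.35  0.28  0.04] gap 0.8
frame local -0.0006 -0.1509
scene board ((503.02288818359375, 82.95025634765625), (49.25836181640625, 119.65006256103516), 81.62247467041016) z [0.0079 0.011  0.0151] x [0.4467 0.568 ]
[0.01, -0.0, -0.0, 1.13, 0.0, 0.0]
[0.01, -0.0, -0.0, 2.03, 0.0, 0.0]
```

View pics/s7.png

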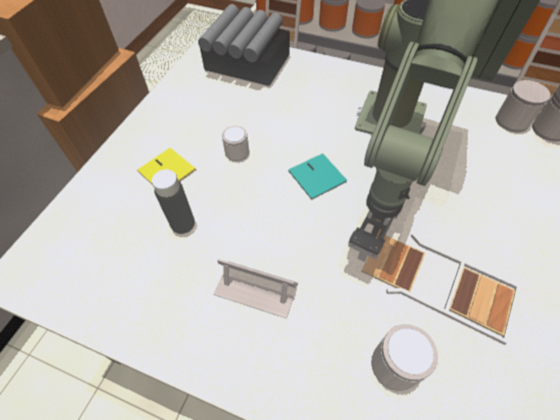

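Board is entering the bay mouth squarely at (405,265), strips up. Pushing on home.

Emit:
drive_tool(
  deltas=[
    [0,0,0,0.15,0,0,0.8],
    [0,0,0,0.4,0,0,0.8],
    [0,0,0,0.7,0,0,0.8],
    [0,0,0,1,0,0,0.8],
    [0,0,0,1.3,0,0,0.8],
    [0,0,0,1.55,0,0,0.8],
    [0,0,0,1.75,0,0,0.8],
    [0,0,0,1.85,0,0,0.8],
  ],
)

```text
clock: 18.7
tcp_pos: [0.4985, 0.1222, 0.0029]
ee_rot: [2.38, 2.05, 0.0]
wrist_force: [-0.9, -1.7, 0.6]
finger_gap: 0.801
finger_force: 0.6
```

Emit:
drive_tool(
  deltas=[
    [0,0,0,0.05,0,0,0.8],
    [0,0,0,0.1,0,0,0.8],
    [0,0,0,0.14,0,0,0.8],
    [0,0,0,0.17,0,0,0.8],
    [0,0,0,0.2,0,0,0.8],
    [0,0,0,0.22,0,0,0.8],
    [0,0,0,0.22,0,0,0.8],
    [0,0,0,0.22,0,0,0.8],
  ],
)

```text
clock: 19.5
tcp_pos: [0.4996, 0.13, 0.0028]
ee_rot: [2.381, 2.049, 0.0]
wrist_force: [-1.5, -1.2, 0.7]
finger_gap: 0.801
finger_force: 0.6
```

```bash
python3 -c "
from k import *
did([0,0,0,1.85,0,0]); did([0, 0, 0,.22,0,0]); st(); loc(monitor.state()['tcp_pos'][:2]); f,m=board(n='scene',box=(.4,.62,.05,.262))"
```

```text
t 19.5 tcp [0.4996 0.13   0.0028] cmd [0.4997 0.1316 0.0032] yaw -98.59 F [-1.5 -1.2  0.7] M [-0.28  0.28  0.05] gap 0.8
frame local 0.0001 -0.0691
scene board ((516.6434326171875, 201.0592041015625), (132.22769165039062, 117.4515380859375), 84.45504760742188) z [0.0081 0.0111 0.014 ] x [0.458  0.5768]
```

Emit:
drive_tool(
  deltas=[
    [0,0,0,0.03,0,0,0.8],
    [0,0,0,0.05,0,0,0.8],
    [0,0,0,0.07,0,0,0.8],
    [0,0,0,0.08,0,0,0.8],
    [0,0,0,0.09,0,0,0.8],
    [0,0,0,0.1,0,0,0.8],
    [0,0,0,0.1,0,0,0.8],
    [0,0,0,0.1,0,0,0.8],
  ],
)

```text
clock: 20.35
tcp_pos: [0.4999, 0.1303, 0.0029]
ee_rot: [2.376, 2.049, -0.008]
wrist_force: [-1.4, -11.9, 3.3]
finger_gap: 0.798
finger_force: 6.3
```

```bash
python3 -c "
from k import *
did([0,0,0,.1,0,0]); st(); loc(monitor.state()['tcp_pos'][:2])"
```

```text
t 20.35 tcp [0.4999 0.1303 0.0029] cmd [0.5003 0.1356 0.0032] yaw -98.47 F [ -1.4 -11.9   3.3] M [-2.49  0.38  0.08] gap 0.8
frame local 0.0003 -0.0687
```

Contact force rose to 12 N with the board at the end rim. Retract and check.

Emit:
drive_tool(
  deltas=[
    [0,0,0,-0.15,0,0,0.8],
    [0,0,0,-0.4,0,0,0.8],
    [0,0,0,-1,0,-0.2,0.8],
    [0,0,0,-2,0,-1.2,0.8],
    [0,0,0,-3.2,0,-2.4,0.8],
    [0,0,0,-4.4,0,-3.6,0.8],
    [0,0,0,-5.5,0,-4,0.8],
    [0,0,0,-6,0,-4,0.8],
  ],
)

```text
clock: 21.15
tcp_pos: [0.4661, -0.1001, 0.1638]
ee_rot: [2.377, 2.048, 0.005]
wrist_force: [1.6, -0.0, 0.8]
finger_gap: 0.799
finger_force: 0.0
```

```bash
python3 -c "
from k import *
st(); f,m=board(n='scene',box=(.4,.62,.05,.262)); g,_=board(n='top',box=(.4,.62,.05,.262))
a=f['color'][200:350,370:530]; b=cv2.resize(g['color'][180:290,40:170],(160,150))
cv2.imwrite('pics/s8.png',cv2.convertScaleAbs(cv2.resize(np.hstack([a,b]),None,fx=2.5,fy=2.5),alpha=1.6))"
```

```text
t 21.15 tcp [ 0.4661 -0.1001  0.1638] cmd [0.5003 0.1356 0.0032] yaw -98.51 F [ 1.6 -0.   0.8] M [-0.08  0.02  0.  ] gap 0.8
scene board ((518.8457641601562, 202.88998413085938), (131.68075561523438, 118.79810333251953), 82.02228546142578) z [0.0081 0.0111 0.0138] x [0.4583 0.5769]
top board ((518.8301391601562, 201.58827209472656), (132.58786010742188, 119.20243072509766), 81.85151672363281) z [0.007  0.0103 0.0136] x [0.4607 0.5798]
```

View pics/s8.png

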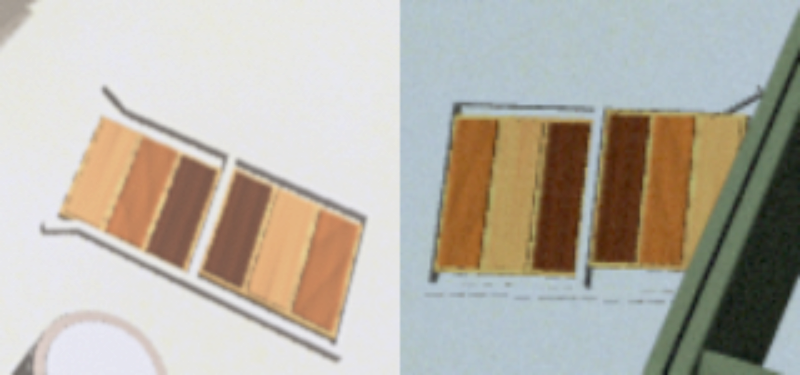

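Both views show the board flat in the bay against the end rim, strips up and square, with the gripper clear.

```bash
python3 -c "
from k import *
print(order.job_done())"
```

```text
the job is handed in; nothing more can be done
None
```

The board was stood up against the stop, tipped over stain side up, and slid home against the end rim of the empty bay; the job was handed in at about 21 s, and neither the tins nor the spray can was touched.

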